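Shift the bench gearbox from second to third

TASK

The lever of the small bench gearbox on the packing table stands in second, the near slot on the left of its H-shaped gate. Without gripping the knob, push it with the fingers forward into the cross lane, across to the right, then forward fully home into third, the far slot on the right; do not let it run on into first (far left) or into fourth (near right). Leave the jars and the tally counter where they stand, and finish clear of everything.

Things in the scene. Friction and masses are not known exactly. Their poses are not given: they have to be found in the camera images.
- gearbox: Grey gearbox fixed to the table: housing 150 x 150 mm, 90 mm high; feet 10 mm high make it 190 mm wide. Origin: centre of the underside, on the table; x to its far side (away from the robot, turned at most 0.4 rad; a shaft sticks out 46 mm there), y to its left, z up. Its steel top plate, 8 mm thick, is the H gate. First = far left slot, second = near left, third = far right, fourth = near right.
- gate_center (a point): Centre of the H-shaped opening at the plate's top face, 90 mm up; axes as the gearbox. Cross lane along y: 64 mm long, 16 mm wide. Four slots along x: 16 mm wide, centred 24 mm left and right, ending 27 mm far and near of the centre. The lever's 10 mm rod stands up through it and is stopped by its edges. One to four dots beside the slots number them.
- knob (a point): Centre of the lever's black knob, a 36 mm rounded cube with a 5 mm high button on top; it tilts with the lever. The lever pivots 5 mm above the table under the gate's centre, 160 mm below the knob's centre: knob 165 mm up when upright, 11 mm lower at slot ends. Fully in second it is 39 mm near and 43 mm left of the gate's centre, fully in third 39 mm far and 43 mm right.
- shift (a joint): Fore-and-aft tilt of the lever, rad: 0 = upright, in the cross lane; positive = knob far (+x of the gearbox), negative = near. The rod meets the slot ends at about +-0.25; in the lane it has about +-0.035 of play. It stays where it is left; a push of about 2 N at the knob moves it.
- select (a joint): Sideways tilt of the lever, rad: positive = knob right (-y of the gearbox), negative = left. Slots at about +-0.275 with +-0.035 of play; lane ends at +-0.31. Same friction as shift.
- knob_far: Far side face of the knob (5 mm thick plate, 32 x 32 mm; origin at its centre, 15.5 mm from the knob's centre). Axes as the lever.
- knob_near: Near side face of the knob, same size.
- knob_left: Left side face of the knob, same size.
- knob_right: Right side face of the knob, same size.
- jar_front: Lilac screw jar, 58 mm across, 47 mm high, loose, standing in front of the gearbox on the left. Origin: centre of the underside. Leave it alone.
- jar_side: Lilac screw jar, 58 mm across, 47 mm high, loose, standing to the right of the gearbox. Origin: centre of the underside. Leave it alone.
- counter: Small chromed tally counter, 55 x 51 mm, 28 mm high, loose, in front of the gearbox on the right. Origin: underside. Leave it alone.

How it is judged:
On the way, in this order (a step that is already met when the one before it is completed fails the run):
1. the lever is out of second, in the cross lane on the left (value of joint shift between -0.06 and 0.08 rad and value of joint select below -0.1 rad), for 0.05 s.
2. the lever has been pushed across to the right end of the cross lane (value of joint shift between -0.08 and 0.08 rad and value of joint select above 0.22 rad), for 0.05 s.
At the end, for the whole second after the job is handed in: The lever rests in third: shift above 0.215 rad (the slot ends at about 0.25), select between 0.20 and 0.35 rad, at rest; the two jars and the tally counter are within 20 mm of where they stood (value of joint shift above 0.215 rad and value of joint select between 0.2 and 0.35 rad and velocity of joint shift between -0.05 and 0.05 rad/s and velocity of joint select between -0.05 and 0.05 rad/s and distance of each of jar_front, jar_side, counter from where it was at the start of the episode below 0.02 m); the robot touches nothing.
It fails at once if the knob is gripped (pressed with over 2 N on two opposite sides at once) ((contact force between the fingers and knob_far above 2 N and contact force between the fingers and knob_near above 2 N) or (contact force between the fingers and knob_left above 2 N and contact force between the fingers and knob_right above 2 N)).
It fails at once if the lever runs into first (over 0.13 rad forward on the left) (value of joint shift above 0.13 rad and value of joint select below 0 rad).
It fails at once if the lever runs into fourth (over 0.13 rad back on the right) (value of joint shift below -0.13 rad and value of joint select above 0 rad).
It fails at once if a jar or the tally counter is moved over 20 mm (distance of any of jar_front, jar_side, counter from where it was at the start of the episode above 0.02 m).
It also fails if it takes over 58 s, if anything falls off the work surface, if the arm or the gripper's body presses on something with over 40 N, if the wrist force passes 120 N, or if a joint passes its speed limit or range.

ROBOT

A 7-joint arm with a two-finger parallel gripper is mounted at the origin on the work surface; the furniture and walls round the work are solid. World frame = base frame: x ahead of the robot, y to its left, z up, the work surface at z = 0. Lengths are in m, angles in rad, forces in N, time in s.
With the tool pointing down it reaches from about 0.4 to 0.875 m from the base axis. Payload 6.5 kg.
Tool frame: the origin (TCP) lies between the finger pads; the fingertips stand 17 mm ahead of it and the grasp point (between the pads) lies 2 mm behind it; z points along the fingers, y is the direction in which the jaws open and shut (so a half turn about z gives the same grasp; the last joint's range is limited). The gripper opens to 85 mm and grips with 20 to 120 N. Pads are 22 mm wide; open, the fingers measure 114 mm over their backs; the gripper's body (76 mm by 85 mm) begins 54 mm behind the grasp point. The pads swing forward as they close: fully open they stand 13 mm farther back than shut.
Start: joints at [-1.412, 0.536, -0.004, 1.538, 0.003, 1.067, -0.071], TCP at [0.145, 0.634, 0.248] pointing down, gripper open.
Joint ranges: [-2.7, 2.7], [-0.37, 2.16], [-1.27, 1.26], [0.24, 2.4], [-1.31, 4.45], [0.19, 1.91], [-2.76, 2.76]. Speed limits (rad/s): [2.39, 2.39, 3.14, 3.14, 3.14, 3.14, 3.14].

INTERFACE

Orientations are given as a unit quaternion [w, x, y, z].
In Python, from workcell import status, eyes, order gives the robot as it stands.
- The arm moves only by the tool jog_arm, never from a script. Its argument "steps" is a list of rows, each an object of numbers: "ax", "ay", "az": the turn, a rotation vector about the tool's x, y, z in rad; "tx", "ty", "tz": the shift along the tool's x, y, z in m; "gripper": the closure, from 0 (fully open) to 1 (shut). A call has 1 to 12 rows; each row is the pose to reach, as a shift and turn from the pose commanded when the call began, along the tool's axes at that moment; what a row does not reach only later rows make up. A row lasts 1/10 s, in which the tool goes at most 50 mm and 8.59 degrees, less where a joint would pass 70% of its speed; a pose out of reach is approached as far as the arm can. A call with a gripper value outside its range is refused whole. The fingers move at their own pace and stop on an object; the grip force is fixed at half the most. Time passes only in rows, so rows that repeat a pose let the fingers close. It gives the time, the measured TCP pose, the force and the opening at its end, in the units of the state.
- status.state(): the state, without advancing time (a new reading comes with each control period).
- eyes.read_camera(name): name is "scene" or "top" or "wrist"; returns a dict with "color" (384x512x3 uint8, red, green, blue), "depth" (384x512 float32, m along the optical axis (not along the pixel's ray), 0 where there is no reading), "vfov" (degrees; the focal length in pixels is half the picture's height over the tangent of half this angle, whatever the lens; pixels are square), "cx", "cy" (the principal point, pixels), "k1" (the pictures are not rectified: a ray, as slopes to the right and down, at radius r is drawn at 1 + k1 r^2 times it, then the intrinsics apply), "world_from_camera" (4x4, takes a point from camera to world coordinates). Camera axes: x right, y up, looking along -z (the intrinsics and any distortion apply to the point x, -y, -z); pixel columns grow to the right and rows downward; lengths in m; the calibration is good to about 2 mm. A picture is of the moment at which its call begins.
- order.sign_off(): hands the job in, once; it reports no verdict.
The state is a dict: "t": time; "joint_pos": joint angles; "qd": joint speeds; "effort": joint torques, N m; "eef_pos": TCP position; "tool_rot": TCP orientation; "ft_force": force on the tool from outside, world axes, zero at the start; "ft_torque": the same for the moment, N m; "gripper_width": finger opening in m.
Only numpy, scipy, OpenCV 4.12 (cv2) and the standard library are available. Lean on these libraries where they do the work, as an engineer would, in place of code of your own. Each camera call takes 0.05 s, during which the arm holds its last target.

## Working session

There is one attempt and no reset: what is moved stays moved. The work goes in short steps, Python scripts to look and compute and a tool call to move; the robot and the scene stay as the last step left them, time stands still between calls to the robot, and variables do not carry over. Pictures are saved under pics/ and viewed, and the job is handed in when it is done.

Besides the shell and the picture viewer there is one more tool, called after "Emit:" as name([rows], argument=value, ...), one row to a line, values as JSON. jog_arm: Moves the arm, as the interface text tells. Its arguments: {"type":"object","properties":{"steps":{"type":"array","items":{"type":"object","properties":{"ax":{"type":"number"},"ay":{"type":"number"},"az":{"type":"number"},"tx":{"type":"number"},"ty":{"type":"number"},"tz":{"type":"number"},"gripper":{"type":"number"}}}}},"required":["steps"]}

```bash
ls; mkdir -p pics
python3 - <<'E'
from workcell import status, eyes
import cv2,numpy as np
print(status.state())
for n in ["scene","top","wrist"]:
    c=eyes.read_camera(n); cv2.imwrite(f"pics/{n}0.png",c["color"][:,:,::-1]); np.savez(f"pics/{n}0.npz",**c)
    print(n,c["vfov"],c["cx"],c["cy"],c["k1"],np.round(c["world_from_camera"],3).tolist())
E
```

```text
pics
{'t': 0.0, 'joint_pos': array([-1.41221708,  0.53720857, -0.00446553,  1.53886369,  0.00262565,
        1.06727092, -0.0712123 ]), 'qd': array([-1.88043834e-03, -5.39894527e-04, -5.85104046e-04,  4.56937603e-04,
       -6.86436965e-05,  9.17304544e-04, -2.86556182e-04]), 'effort': array([-2.11384804e-04, -5.83415437e+01,  1.04807060e+00, -2.59099889e+01,
        1.21983635e-02,  1.00094444e-02,  1.27149977e-05]), 'eef_pos': array([0.14475311, 0.63306757, 0.247389  ]), 'tool_rot': array([-2.96876216e-05,  1.12105856e-01,  9.93695887e-01, -8.71867573e-04]), 'ft_force': array([-0.2953933 , -0.01848988,  1.08198971]), 'ft_torque': array([-0.01897321,  0.01708896, -0.00762562]), 'gripper_width': 0.08541899615674334}
scene 44.83936298718884 261.1521290772287 184.62288672680643 -0.18608777345203034 [[-0.504, 0.625, -0.597, -0.08], [-0.864, -0.365, 0.347, -0.02], [-0.001, 0.69, 0.723, 0.76], [0.0, 0.0, 0.0, 1.0]]
top 47.41885073766257 254.5940723877964 185.06667651657764 -0.015791249989907344 [[-0.026, 0.995, -0.095, 0.333], [-0.999, -0.029, -0.03, -0.321], [-0.032, 0.094, 0.995, 0.983], [0.0, 0.0, 0.0, 1.0]]
wrist 68.30313910965124 257.96376613263595 191.18044550221262 -0.01578871148164104 [[0.223, -0.93, -0.292, 0.071], [0.975, 0.212, 0.069, 0.651], [-0.002, -0.3, 0.954, 0.374], [0.0, 0.0, 0.0, 1.0]]
```

View pics/scene0.png

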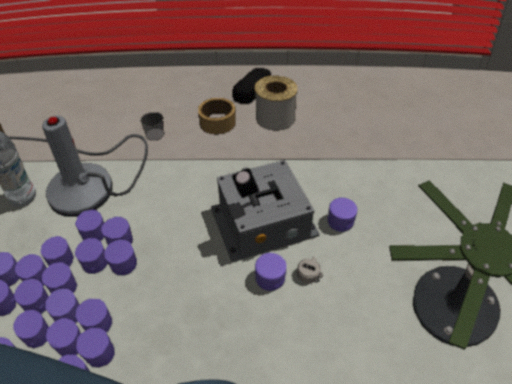

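View pics/top0.png

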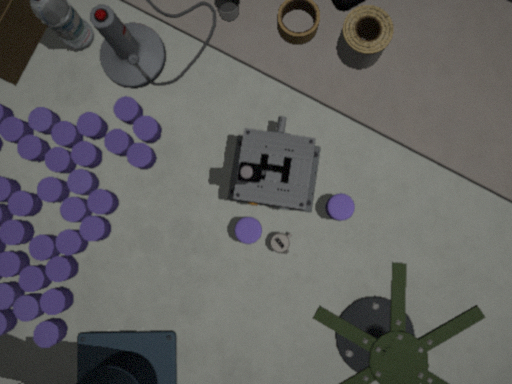

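View pics/wrist0.png

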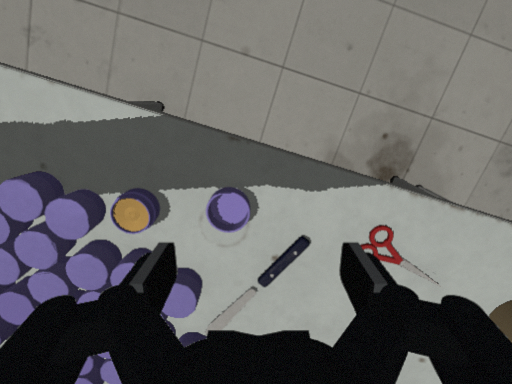

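The gearbox is at about (265,205) in the scene view and (277,168) in the top view, with the knob at about (248,172) in the top view. One jar is in front at (249,230), one is at the side at (340,207), and the counter is at (280,242). I'll zoom in next.

```bash
cat > h.py <<'E'
import numpy as np,cv2
def load(n): 
    d=np.load(n); return {k:d[k] for k in d.files}
def K(c):
    f=c["color"].shape[0]/2/np.tan(np.radians(float(c["vfov"]))/2)
    return np.array([[f,0,float(c["cx"])],[0,f,float(c["cy"])],[0,0,1]]),np.array([float(c["k1"]),0,0,0,0.])
def ray(c,uv):
    k,d=K(c); p=cv2.undistortPointsIter(np.float64([[uv]]),k,d,None,None,(3,50,1e-12))[0,0]
    T=c["world_from_camera"]; r=T[:3,:3]@np.array([p[0],-p[1],-1]); return T[:3,3],r
def plane(c,uv,z):
    o,r=ray(c,uv); return o+r*(z-o[2])/r[2]
def dep(c,uv):
    o,r=ray(c,uv); return o+r*float(c["depth"][int(round(uv[1])),int(round(uv[0]))])
def tri(c1,u1,c2,u2):
    o1,a=ray(c1,u1);o2,b=ray(c2,u2)
    s=np.linalg.lstsq(np.c_[a,-b],o2-o1,rcond=None)[0]
    p,q=o1+a*s[0],o2+b*s[1]; return (p+q)/2,np.linalg.norm(p-q)
def proj(c,P):
    k,d=K(c);T=np.linalg.inv(c["world_from_camera"]);q=T[:3,:3]@P+T[:3,3]
    return cv2.projectPoints(np.float64([[q[0],-q[1],-q[2]]]),np.zeros(3),np.zeros(3),k,d)[0][0,0]
E
python3 - <<'E'
from h import *
t=load("pics/top0.npz");s=load("pics/scene0.npz")
a=cv2.resize(t["color"][105:260,205:365,::-1],None,fx=5,fy=5,interpolation=cv2.INTER_CUBIC)[:600];cv2.imwrite("pics/tz.png",np.clip(a*1.6,0,255).astype(np.uint8)[:600,:800])
a=cv2.resize(s["color"][150:290,195:365,::-1],None,fx=4,fy=4,interpolation=cv2.INTER_CUBIC);cv2.imwrite("pics/sz.png",np.clip(a*1.6,0,255).astype(np.uint8))
for uv in [(249,230),(340,207),(280,242),(248,172),(300,150),(250,150),(300,195),(120,30),(100,15),(400,350),(398,280),(330,325),(365,20)]: print(uv,np.round(dep(t,uv),3))
E
```

```text
(249, 230) [ 0.326 -0.279  0.047]
(340, 207) [ 0.37  -0.474  0.045]
(280, 242) [ 0.298 -0.344  0.025]
(248, 172) [ 0.434 -0.285  0.177]
(300, 150) [ 0.488 -0.39   0.089]
(250, 150) [ 0.491 -0.287  0.089]
(300, 195) [ 0.395 -0.387  0.087]
(120, 30) [ 0.726 -0.038  0.163]
(100, 15) [ 0.733 -0.018  0.213]
(400, 350) [ 0.11  -0.545  0.186]
(398, 280) [ 0.23  -0.551  0.175]
(330, 325) [ 0.153 -0.426  0.175]
(365, 20) [ 0.766 -0.539  0.081]
```

View pics/tz.png

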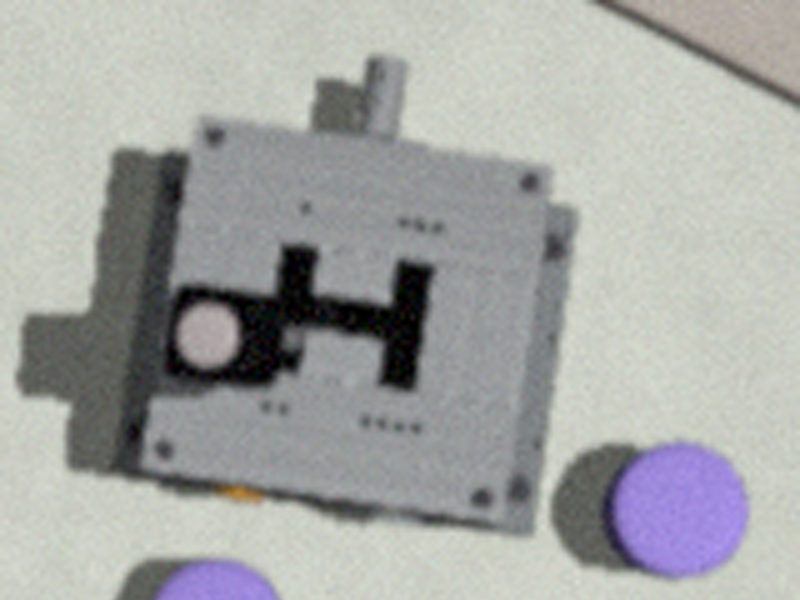

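View pics/sz.png

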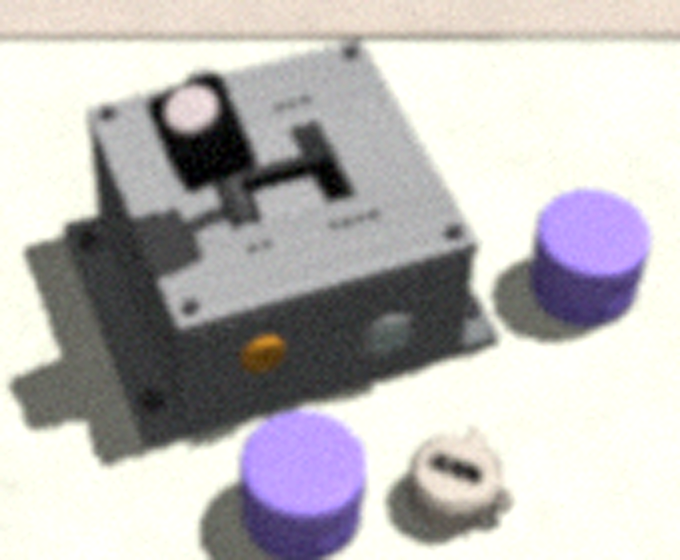

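Run:
```python
from h import *
t=load("pics/top0.npz");s=load("pics/scene0.npz")
Z=lambda u,v:(205+(u+.5)/5-.5,105+(v+.5)/5-.5)
S=lambda u,v:(195+(u+.5)/4-.5,150+(v+.5)/4-.5)
A=[Z(215,136),Z(530,181),Z(163,450),Z(483,498)];B=[S(107,114),S(350,52),S(190,307),S(453,232)]
P=[]
for a,b in zip(A,B):
    p,e=tri(t,a,s,b);P.append(p);print(np.round(p,4),round(e,4),np.round(plane(t,a,.09),4),np.round(plane(s,b,.09),4))
P=np.array(P);c=P.mean(0);ax=(P[0]+P[1]-P[2]-P[3]);print("center",c,"yaw",np.arctan2(ax[1],ax[0]))
ay=P[0]+P[2]-P[1]-P[3];print(np.arctan2(ay[1],ay[0])-np.pi/2)
Q=np.array([plane(t,a,.09) for a in A]);print("top center",Q.mean(0));Q=np.array([plane(s,a,.09) for a in B]);print("scene center",Q.mean(0))
# H
f=[Z(299,247),Z(417,263),Z(398,388)]
for x in f:print(np.round(plane(t,x,.09),4))
p,e=tri(t,Z(208,336),s,S(190,108));print("button",p,e)
for a,b in [(Z(0,0),0)]: pass
```

```text
[ 0.5298 -0.2822  0.0886] 0.0011 [ 0.5292 -0.2828  0.09  ] [ 0.5289 -0.2812  0.09  ]
[ 0.5065 -0.4123  0.0885] 0.0007 [ 0.506  -0.4124  0.09  ] [ 0.5054 -0.4112  0.09  ]
[ 0.3991 -0.2582  0.0895] 0.0002 [ 0.399  -0.2583  0.09  ] [ 0.3988 -0.2579  0.09  ]
[ 0.3759 -0.3883  0.0893] 0.0004 [ 0.3758 -0.3884  0.09  ] [ 0.3755 -0.3878  0.09  ]
center [ 0.45283872 -0.33525651  0.08897288] yaw -0.1819450828461298
-0.17674219652871126
top center [ 0.4525022  -0.33547316  0.09      ]
scene center [ 0.45216902 -0.33452696  0.09      ]
[ 0.4814 -0.3164  0.09  ]
[ 0.4733 -0.3647  0.09  ]
[ 0.4218 -0.3553  0.09  ]
button [ 0.43506066 -0.28150253  0.17606509] 0.0013376704891942697
```

The plate screws triangulate to z 0.089 (0.090 expected), putting the gate centre at about (0.4525, -0.335) with yaw about -0.18. The button measures 27 mm near and 49 mm left, so the lever is only partly in second, with shift about -0.15. I'll close the fingers and swing round.

Emit:
jog_arm([
  {"tx": -0.04,"ty": -0.024,"tz": -0.04,"gripper": 1},
  {"tx": -0.08,"ty": -0.048,"tz": -0.08,"gripper": 1},
  {"tx": -0.12,"ty": -0.072,"tz": -0.08,"gripper": 1},
  {"tx": -0.16,"ty": -0.096,"tz": -0.08,"gripper": 1},
  {"tx": -0.2,"ty": -0.12,"tz": -0.08,"gripper": 1},
  {"tx": -0.24,"ty": -0.144,"tz": -0.08,"gripper": 1},
  {"tx": -0.28,"ty": -0.168,"tz": -0.08,"gripper": 1},
  {"tx": -0.32,"ty": -0.192,"tz": -0.08,"gripper": 1},
  {"tx": -0.36,"ty": -0.216,"tz": -0.08,"gripper": 1},
  {"tx": -0.4,"ty": -0.24,"tz": -0.08,"gripper": 1},
  {"tx": -0.42,"ty": -0.25,"tz": -0.08,"gripper": 1},
  {"tx": -0.42,"ty": -0.25,"tz": -0.08,"gripper": 1},
])

```text
schema error: expected keys ax, ay, az, tx, ty, tz, gripper
```

Emit:
jog_arm([
  {"ax": 0,"ay": 0,"az": 0,"tx": -0.04,"ty": -0.024,"tz": -0.04,"gripper": 1},
  {"ax": 0,"ay": 0,"az": 0,"tx": -0.08,"ty": -0.048,"tz": -0.08,"gripper": 1},
  {"ax": 0,"ay": 0,"az": 0,"tx": -0.12,"ty": -0.072,"tz": -0.08,"gripper": 1},
  {"ax": 0,"ay": 0,"az": 0,"tx": -0.16,"ty": -0.096,"tz": -0.08,"gripper": 1},
  {"ax": 0,"ay": 0,"az": 0,"tx": -0.2,"ty": -0.12,"tz": -0.08,"gripper": 1},
  {"ax": 0,"ay": 0,"az": 0,"tx": -0.24,"ty": -0.144,"tz": -0.08,"gripper": 1},
  {"ax": 0,"ay": 0,"az": 0,"tx": -0.28,"ty": -0.168,"tz": -0.08,"gripper": 1},
  {"ax": 0,"ay": 0,"az": 0,"tx": -0.32,"ty": -0.192,"tz": -0.08,"gripper": 1},
  {"ax": 0,"ay": 0,"az": 0,"tx": -0.36,"ty": -0.216,"tz": -0.08,"gripper": 1},
  {"ax": 0,"ay": 0,"az": 0,"tx": -0.4,"ty": -0.24,"tz": -0.08,"gripper": 1},
  {"ax": 0,"ay": 0,"az": 0,"tx": -0.42,"ty": -0.25,"tz": -0.08,"gripper": 1},
  {"ax": 0,"ay": 0,"az": 0,"tx": -0.42,"ty": -0.25,"tz": -0.08,"gripper": 1},
])

```text
t: 1.35
eef_pos: [0.5015, 0.2922, 0.3281]
tool_rot: [0.001, 0.116, 0.993, -0.001]
ft_force: [-1.0, -0.2, -0.1]
gripper_width: 0.0001
```

Emit:
jog_arm([
  {"ax": 0,"ay": 0,"az": 0,"tx": -0.01,"ty": -0.043,"tz": 0,"gripper": 1},
  {"ax": 0,"ay": 0,"az": 0,"tx": -0.02,"ty": -0.086,"tz": 0,"gripper": 1},
  {"ax": 0,"ay": 0,"az": 0,"tx": -0.03,"ty": -0.129,"tz": 0,"gripper": 1},
  {"ax": 0,"ay": 0,"az": 0,"tx": -0.04,"ty": -0.172,"tz": 0,"gripper": 1},
  {"ax": 0,"ay": 0,"az": 0,"tx": -0.05,"ty": -0.215,"tz": 0,"gripper": 1},
  {"ax": 0,"ay": 0,"az": 0,"tx": -0.06,"ty": -0.258,"tz": 0,"gripper": 1},
  {"ax": 0,"ay": 0,"az": 0,"tx": -0.07,"ty": -0.301,"tz": 0,"gripper": 1},
  {"ax": 0,"ay": 0,"az": 0,"tx": -0.08,"ty": -0.344,"tz": 0,"gripper": 1},
  {"ax": 0,"ay": 0,"az": 0,"tx": -0.09,"ty": -0.387,"tz": 0,"gripper": 1},
  {"ax": 0,"ay": 0,"az": 0,"tx": -0.1,"ty": -0.43,"tz": 0,"gripper": 1},
  {"ax": 0,"ay": 0,"az": 0,"tx": -0.1,"ty": -0.43,"tz": 0,"gripper": 1},
  {"ax": 0,"ay": 0,"az": 0,"tx": -0.1,"ty": -0.43,"tz": 0,"gripper": 1},
])

```text
t: 2.55
eef_pos: [0.5001, -0.1449, 0.3281]
tool_rot: [-0.0, 0.113, 0.994, 0.0]
ft_force: [0.1, -0.2, -0.2]
gripper_width: -0.0003
```

Run:
```python
from workcell import status, eyes
import cv2,numpy as np
s=status.state();print(s["joint_pos"],s["eef_pos"],s["tool_rot"])
for n in ["scene","top","wrist"]:
    c=eyes.read_camera(n); cv2.imwrite(f"pics/{n}1.png",c["color"][:,:,::-1]); np.savez(f"pics/{n}1.npz",**c)
```

```text
[-0.16716945  0.24025227  0.43592845  1.80433141 -0.11231961  1.12179718
  1.65167725] [ 0.50007401 -0.1448581   0.32807761] [-2.52072842e-04  1.12664344e-01  9.93633030e-01  2.90789220e-04]
```

View pics/scene1.png

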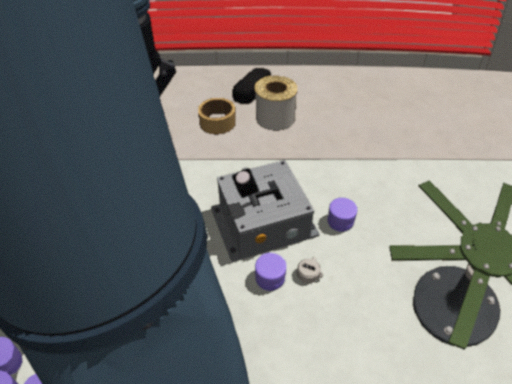

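View pics/wrist1.png

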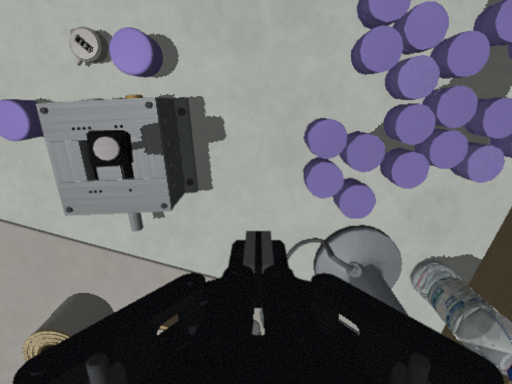

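The wrist view shows the closed fingertips at about (258,236). The gearbox is at upper left and its knob at (105,147). I'll measure the finger geometry in the tool frame and take a second fix on the knob.

Run:
```python
from h import *
from scipy.spatial.transform import Rotation as R
w=load("pics/wrist1.npz");t=load("pics/top1.npz")
p=np.array([.50007,-.14486,.32808]);q=[-2.5e-4,.11266,.99363,2.9e-4]
Rm=R.from_quat([q[1],q[2],q[3],q[0]]).as_matrix();print(np.round(Rm,3).tolist())
for v in (234,240,248,256,264,275):
  row=[]
  for u in range(228,292,3):
    if 0<w["depth"][v,u]<.2: row.append((u,*np.round(1000*Rm.T@(dep(w,(u,v))-p)).astype(int).tolist()))
  print(v,row)
print("button wrist dep",dep(w,(106,148)))
a=w["color"][90:225,30:210,::-1];a=cv2.resize(a,None,fx=4,fy=4,interpolation=cv2.INTER_CUBIC);cv2.imwrite("pics/wz.png",np.clip(a*1.5,0,255).astype(np.uint8))
```

```text
[[-0.975, 0.224, -0.0], [0.224, 0.975, 0.001], [0.001, 0.001, -1.0]]
234 [(246, 10, -4, 9), (249, 11, -2, 7), (252, 10, -1, 9), (255, 10, 1, 8), (258, 10, 2, 9), (261, 10, 4, 9), (264, 10, 5, 9), (267, 10, 7, 9), (270, 10, 8, 8)]
240 [(237, 6, -9, 9), (240, 6, -7, 9), (243, 6, -6, 10), (246, 10, -4, 2), (249, 10, -2, 2), (252, 10, -1, 2), (255, 10, 1, 2), (258, 10, 2, 3), (261, 10, 4, 2), (264, 10, 5, 1), (267, 10, 7, 2), (270, 10, 8, 2), (273, 5, 10, 11), (276, 6, 12, 9), (279, 6, 13, 9)]
248 [(231, 6, -11, 1), (234, 6, -10, 1), (237, 6, -8, 1), (240, 6, -7, 1), (243, 6, -5, 1), (246, 10, -3, -7), (249, 10, -2, -6), (252, 10, -1, -7), (255, 10, 1, -7), (258, 10, 2, -7), (261, 10, 4, -6), (264, 9, 5, -5), (267, 10, 6, -6), (270, 10, 8, -6), (273, 6, 10, 2), (276, 5, 11, 2), (279, 6, 13, 1), (282, 6, 14, 1)]
256 [(231, 6, -11, -7), (234, 6, -9, -7), (237, 6, -8, -7), (240, 7, -6, -8), (243, 10, -4, -14), (246, 10, -3, -14), (249, 10, -2, -13), (252, 11, 0, -15), (255, 11, 1, -15), (258, 10, 2, -14), (261, 11, 4, -15), (264, 10, 5, -13), (267, 10, 6, -14), (270, 10, 8, -14), (273, 6, 9
[... 236 characters left out ...]
1), (255, 10, 1, -21), (258, 10, 2, -20), (261, 10, 4, -20), (264, 10, 5, -21), (267, 10, 6, -20), (270, 10, 7, -20), (273, 6, 9, -14), (276, 6, 10, -14), (279, 5, 12, -13), (282, 6, 13, -14), (285, 6, 14, -14)]
275 [(228, 11, -10, -30), (231, 11, -8, -30), (234, 11, -7, -30), (237, 12, -6, -32), (240, 12, -5, -31), (243, 11, -4, -30), (246, 11, -3, -30), (249, 11, -1, -30), (252, 11, 0, -30), (255, 5, 1, -21), (258, 6, 2, -22), (261, 5, 4, -21), (264, 11, 5, -30), (267, 12, 6, -31), (270, 11, 7, -30), (273, 10, 8, -29), (276, 12, 9, -31), (279, 12, 10, -31), (282, 11, 12, -29), (285, 11, 13, -30), (288, 11, 14, -29), (291, 11, 15, -29)]
button wrist dep [ 0.43490091 -0.28011084  0.17888561]
```

View pics/wz.png

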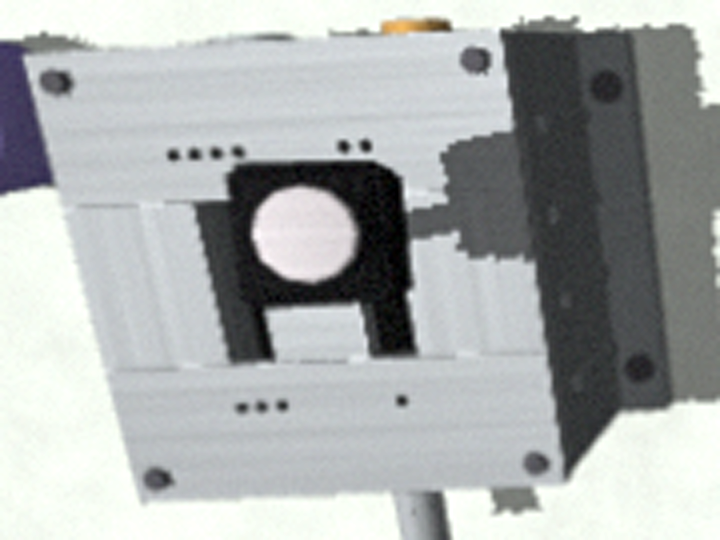

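View pics/top1.png

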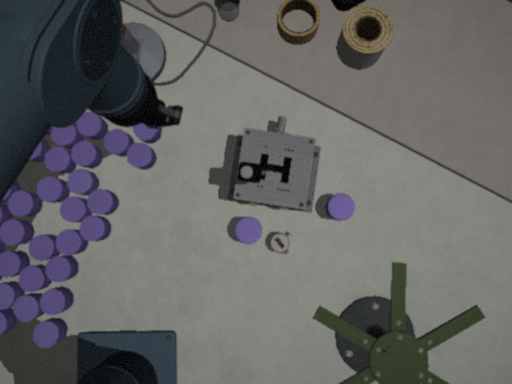

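Emit:
jog_arm([
  {"ax": 0,"ay": 0,"az": -0.01,"tx": 0.02,"ty": -0.04,"tz": 0,"gripper": 1},
  {"ax": 0,"ay": 0,"az": -0.02,"tx": 0.04,"ty": -0.08,"tz": 0,"gripper": 1},
  {"ax": 0,"ay": 0,"az": -0.03,"tx": 0.06,"ty": -0.12,"tz": 0,"gripper": 1},
  {"ax": 0,"ay": 0,"az": -0.047,"tx": 0.081,"ty": -0.156,"tz": 0,"gripper": 1},
  {"ax": 0,"ay": 0,"az": -0.047,"tx": 0.081,"ty": -0.156,"tz": 0.03,"gripper": 1},
  {"ax": 0,"ay": 0,"az": -0.047,"tx": 0.081,"ty": -0.156,"tz": 0.06,"gripper": 1},
  {"ax": 0,"ay": 0,"az": -0.047,"tx": 0.081,"ty": -0.156,"tz": 0.09,"gripper": 1},
  {"ax": 0,"ay": 0,"az": -0.047,"tx": 0.081,"ty": -0.156,"tz": 0.09,"gripper": 1},
  {"ax": 0,"ay": 0,"az": -0.047,"tx": 0.081,"ty": -0.156,"tz": 0.09,"gripper": 1},
])

```text
t: 3.6
eef_pos: [0.3871, -0.2784, 0.2387]
tool_rot: [-0.0, 0.088, 0.996, 0.0]
ft_force: [0.2, -0.2, 0.6]
gripper_width: 0.0
```

```bash
cat > look.py <<'E'
import sys
from workcell import status, eyes
import cv2,numpy as np
i=sys.argv[1]
s=status.state();print(s["t"],s["joint_pos"].round(3),s["eef_pos"].round(4),s["tool_rot"].round(4),s["ft_force"].round(1))
C={}
for n in sys.argv[2:]:
    c=eyes.read_camera(n); np.savez(f"pics/{n}{i}.npz",**c); C[n]=c["color"]
box={"scene":(140,195,140,170),"top":(105,205,140,160),"wrist":(0,0,384,512)}
L=[]
for n in C:
    r,cc,h,w=box[n]; a=C[n][r:r+h,cc:cc+w,::-1]; k=2.8 if n!="wrist" else 1
    a=cv2.resize(a,None,fx=k,fy=k,interpolation=cv2.INTER_CUBIC); a=np.clip(a*1.5,0,255).astype(np.uint8)
    a=cv2.copyMakeBorder(a,0,max(0,400-a.shape[0]),0,0,cv2.BORDER_CONSTANT)[:400]; L.append(a)
o=np.hstack(L); 
if o.shape[1]>800:o=cv2.resize(o,(800,int(o.shape[0]*800/o.shape[1])))
cv2.imwrite(f"pics/look{i}.png",o)
E
python3 look.py 2 scene wrist
```

```text
3.6 [ 0.091  0.274  0.519  2.016 -0.173  0.894  2.098] [ 0.3871 -0.2784  0.2387] [-2.000e-04  8.790e-02  9.961e-01  1.000e-04] [ 0.2 -0.2  0.6]
```

View pics/look2.png

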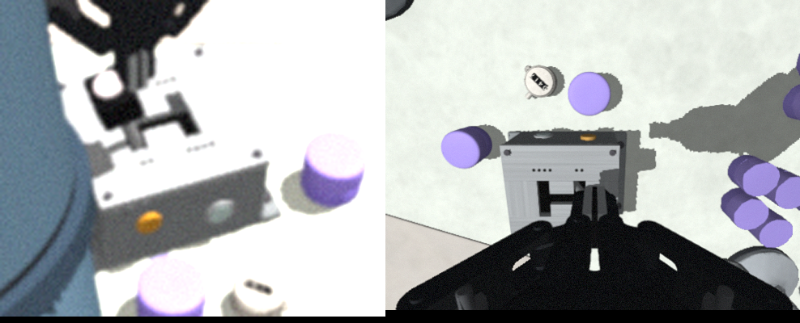

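Emit:
jog_arm([
  {"ax": 0,"ay": 0,"az": 0,"tx": 0,"ty": 0,"tz": 0.03,"gripper": 1},
  {"ax": 0,"ay": 0,"az": 0,"tx": 0,"ty": 0,"tz": 0.06,"gripper": 1},
  {"ax": 0,"ay": 0,"az": 0,"tx": 0,"ty": 0,"tz": 0.089,"gripper": 1},
  {"ax": 0,"ay": 0,"az": 0,"tx": 0,"ty": 0,"tz": 0.089,"gripper": 1},
  {"ax": 0,"ay": 0,"az": 0,"tx": 0,"ty": 0,"tz": 0.089,"gripper": 1},
  {"ax": 0,"ay": 0,"az": 0,"tx": 0,"ty": 0,"tz": 0.089,"gripper": 1},
])

```text
t: 4.3
eef_pos: [0.3879, -0.28, 0.1512]
tool_rot: [0.002, 0.089, 0.996, -0.001]
ft_force: [-0.3, -0.6, 0.1]
gripper_width: 0.0004
```

```bash
python3 look.py 3 scene wrist top
```

```text
4.3 [ 0.159  0.422  0.459  2.085 -0.289  0.692  2.2  ] [ 0.3879 -0.28    0.1512] [ 1.600e-03  8.870e-02  9.961e-01 -6.000e-04] [-0.3 -0.6  0.1]
```

View pics/look3.png

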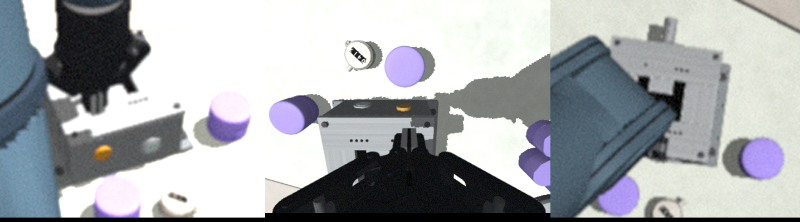

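Emit:
jog_arm([
  {"ax": 0,"ay": 0,"az": 0,"tx": -0.005,"ty": 0,"tz": 0,"gripper": 1},
  {"ax": 0,"ay": 0,"az": 0,"tx": -0.01,"ty": 0,"tz": 0,"gripper": 1},
  {"ax": 0,"ay": 0,"az": 0,"tx": -0.015,"ty": 0,"tz": 0,"gripper": 1},
  {"ax": 0,"ay": 0,"az": 0,"tx": -0.018,"ty": 0,"tz": 0,"gripper": 1},
  {"ax": 0,"ay": 0,"az": 0,"tx": -0.021,"ty": 0,"tz": 0,"gripper": 1},
  {"ax": 0,"ay": 0,"az": 0,"tx": -0.024,"ty": 0,"tz": 0,"gripper": 1},
  {"ax": 0,"ay": 0,"az": 0,"tx": -0.027,"ty": 0,"tz": 0,"gripper": 1},
  {"ax": 0,"ay": 0,"az": 0,"tx": -0.03,"ty": 0,"tz": 0,"gripper": 1},
  {"ax": 0,"ay": 0,"az": 0,"tx": -0.032,"ty": 0,"tz": 0,"gripper": 1},
  {"ax": 0,"ay": 0,"az": 0,"tx": -0.034,"ty": 0,"tz": 0,"gripper": 1},
])

```text
t: 5.45
eef_pos: [0.4199, -0.2852, 0.1494]
tool_rot: [-0.0, 0.089, 0.996, 0.0]
ft_force: [-1.1, 0.7, 0.5]
gripper_width: -0.0002
```

Emit:
jog_arm([
  {"ax": 0,"ay": 0,"az": 0,"tx": -0.002,"ty": 0,"tz": 0,"gripper": 1},
  {"ax": 0,"ay": 0,"az": 0,"tx": -0.004,"ty": 0,"tz": 0,"gripper": 1},
  {"ax": 0,"ay": 0,"az": 0,"tx": -0.006,"ty": 0,"tz": 0,"gripper": 1},
  {"ax": 0,"ay": 0,"az": 0,"tx": -0.008,"ty": 0,"tz": 0,"gripper": 1},
  {"ax": 0,"ay": 0,"az": 0,"tx": -0.008,"ty": 0,"tz": 0,"gripper": 1},
])

```text
t: 5.95
eef_pos: [0.4282, -0.2867, 0.1493]
tool_rot: [0.0, 0.089, 0.996, -0.0]
ft_force: [-1.0, 0.1, -0.1]
gripper_width: 0.0
```

```bash
python3 look.py 4 scene wrist top
```

```text
5.95 [ 0.151  0.482  0.447  1.992 -0.305  0.732  2.176] [ 0.4282 -0.2867  0.1493] [ 1.000e-04  8.870e-02  9.961e-01 -1.000e-04] [-1.   0.1 -0.1]
```

View pics/look4.png

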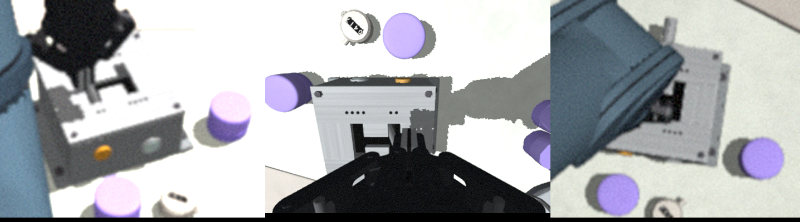

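Emit:
jog_arm([
  {"ax": 0,"ay": 0,"az": 0,"tx": 0.01,"ty": 0,"tz": 0,"gripper": 1},
  {"ax": 0,"ay": 0,"az": 0,"tx": 0.025,"ty": 0,"tz": 0,"gripper": 1},
  {"ax": 0,"ay": 0,"az": 0,"tx": 0.025,"ty": 0,"tz": -0.04,"gripper": 1},
  {"ax": 0,"ay": 0,"az": 0,"tx": 0.025,"ty": 0,"tz": -0.09,"gripper": 1},
  {"ax": 0,"ay": 0,"az": 0,"tx": 0.025,"ty": 0,"tz": -0.11,"gripper": 1},
  {"ax": 0,"ay": 0,"az": 0,"tx": 0.025,"ty": 0.03,"tz": -0.11,"gripper": 1},
  {"ax": 0,"ay": 0,"az": 0,"tx": 0.0,"ty": 0.055,"tz": -0.11,"gripper": 1},
  {"ax": 0,"ay": 0,"az": 0,"tx": -0.033,"ty": 0.055,"tz": -0.11,"gripper": 1},
  {"ax": 0,"ay": 0,"az": 0,"tx": -0.033,"ty": 0.055,"tz": -0.11,"gripper": 1},
  {"ax": 0,"ay": 0,"az": 0,"tx": -0.033,"ty": 0.055,"tz": -0.11,"gripper": 1},
])

```text
t: 7.1
eef_pos: [0.4696, -0.2384, 0.259]
tool_rot: [-0.0, 0.089, 0.996, -0.0]
ft_force: [-0.4, 0.2, 0.6]
gripper_width: -0.0001
```

```bash
python3 look.py 5 scene wrist top
```

```text
7.1 [-0.016  0.337  0.498  1.876 -0.192  0.976  1.96 ] [ 0.4696 -0.2384  0.259 ] [-3.000e-04  8.870e-02  9.961e-01 -1.000e-04] [-0.4  0.2  0.6]
```

View pics/look5.png

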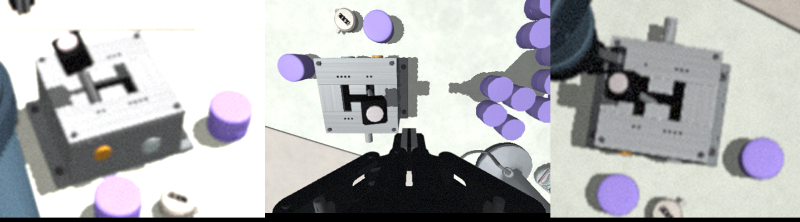

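The knob has moved forward and the rod stands at the left end of the lane, visible at about (85,90) in the scene panel. I'll measure the button centre to get the joint values.

```bash
cat > knob.py <<'E'
import sys
from h import *
i=sys.argv[1]; C0=np.array([.4525,-.335]);y=-.179
ex=np.array([np.cos(y),np.sin(y)]);ey=np.array([-ex[1],ex[0]])
uv={}
for n in sys.argv[2:]:
    c=load(f"pics/{n}{i}.npz")
    pr=[proj(c,np.array([*(C0+a*ex+b*ey),.18])) for a in(-.06,0,.06) for b in(-.06,0,.06)]
    pr=np.array(pr);lo=np.maximum(pr.min(0)-8,0).astype(int);hi=(pr.max(0)+8).astype(int)
    im=c["color"][lo[1]:hi[1],lo[0]:hi[0]].astype(int)
    # pinkish button: red noticeably above blue/green
    m=((im[...,0]-im[...,1]>8)&(im.sum(2)>200)&(abs(im[...,1]-im[...,2])<25)&(im[...,0]>=im[...,2])).astype(np.uint8)
    m=cv2.morphologyEx(m,cv2.MORPH_OPEN,np.ones((3,3),np.uint8))
    k,l,st,ce=cv2.connectedComponentsWithStats(m)
    cand=[(st[j,4],*np.round(ce[j]+lo,2)) for j in range(1,k) if st[j,4]>20]
    print(n,cand)
    if cand:
        b=max(cand);uv[n]=(c,(b[1],b[2]))
def rep(tag,p,e=0):
    d=p[:2]-C0;lx,ly=d@ex,d@ey;h=p[2]-.005
    print(tag,np.round(p,4),"err",round(e,4),"local",np.round([lx,ly],4),"shift~",round(np.arctan2(lx,h),3),"select~",round(-np.arctan2(ly,h),3))
for n in uv: rep(n+" z.18",plane(*uv[n],.180))
ks=list(uv)
for a in range(len(ks)):
    for b in range(a): p,e=tri(*uv[ks[a]],*uv[ks[b]]);rep(ks[a]+ks[b],p,e)
E
python3 knob.py 0 scene top; python3 knob.py 5 scene top wrist
```

```text
scene [(np.int32(43), np.float64(286.84), np.float64(142.72)), (np.int32(27), np.float64(217.44), np.float64(153.56)), (np.int32(21), np.float64(224.71), np.float64(152.29)), (np.int32(27), np.float64(242.44), np.float64(176.78))]
top []
scene z.18 [ 0.4685 -0.3952  0.18  ] err 0 local [ 0.0265 -0.0564] shift~ 0.15 select~ 0.312
scene [(np.int32(2580), np.float64(268.08), np.float64(142.88)), (np.int32(22), np.float64(252.77), np.float64(123.91)), (np.int32(92), np.float64(238.13), np.float64(166.4))]
top []
wrist []
scene z.18 [ 0.4859 -0.3644  0.18  ] err 0 local [ 0.0381 -0.0229] shift~ 0.214 select~ 0.13
```

```bash
cat > zoom.py <<'E'
import sys
from h import *
i=sys.argv[1]; L=[]
for a in sys.argv[2:]:
    n,u,v=a.split(",");u,v=int(u),int(v);c=load(f"pics/{n}{i}.npz")
    im=c["color"][v:v+64,u:u+64,::-1]; im=cv2.resize(im,(384,384),interpolation=cv2.INTER_CUBIC);L.append(np.clip(im*1.5,0,255).astype(np.uint8))
cv2.imwrite(f"pics/zoom{i}.png",np.hstack(L)[:, :800])
E
python3 zoom.py 5 scene,210,130 top,220,125
```

```text
(no output)
```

View pics/zoom5.png

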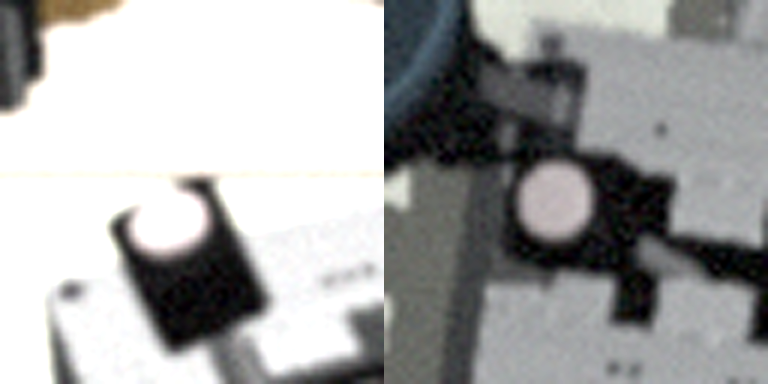

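```bash
cat > kb.py <<'E'
import sys
from h import *
# usage: kb.py i  name,u0,v0,zu,zv ...
i=sys.argv[1];C0=np.array([.4525,-.335]);y=-.179
ex=np.array([np.cos(y),np.sin(y)]);ey=np.array([-ex[1],ex[0]]);V=[]
def rep(tag,p,e=0):
    d=p[:2]-C0;lx,ly=d@ex,d@ey;h=p[2]-.005
    print(tag,np.round(p,4),"err",round(e,4),"local",np.round([lx,ly],4),"shift~",round(np.arctan2(lx,h),3),"select~",round(-np.arctan2(ly,h),3))
for a in sys.argv[2:]:
    n,*r=a.split(",");u0,v0,a,b=map(float,r);c=load(f"pics/{n}{i}.npz");uv=(u0+(a+.5)/6-.5,v0+(b+.5)/6-.5);V.append((c,uv));rep(n,plane(c,uv,.18))
if len(V)>1: p,e=tri(*V[0],*V[1]);rep("tri",p,e)
E
python3 kb.py 5 scene,210,130,168,220 top,220,125,171,202
```

```text
scene [ 0.4591 -0.2847  0.18  ] err 0 local [-0.0025  0.0507] shift~ -0.014 select~ -0.282
top [ 0.4594 -0.2864  0.18  ] err 0 local [-0.0018  0.0491] shift~ -0.011 select~ -0.274
tri [ 0.46   -0.2858  0.1786] err 0.0012 local [-0.0014  0.0497] shift~ -0.008 select~ -0.279
```

Emit:
jog_arm([
  {"ax": 0,"ay": 0,"az": 0,"tx": 0,"ty": 0,"tz": 0.04,"gripper": 1},
  {"ax": 0,"ay": 0,"az": 0,"tx": 0,"ty": 0,"tz": 0.08,"gripper": 1},
  {"ax": 0,"ay": 0,"az": 0,"tx": 0,"ty": 0,"tz": 0.109,"gripper": 1},
  {"ax": 0,"ay": 0,"az": 0,"tx": 0,"ty": 0,"tz": 0.109,"gripper": 1},
  {"ax": 0,"ay": 0,"az": 0,"tx": 0,"ty": -0.005,"tz": 0.109,"gripper": 1},
  {"ax": 0,"ay": 0,"az": 0,"tx": 0,"ty": -0.01,"tz": 0.109,"gripper": 1},
  {"ax": 0,"ay": 0,"az": 0,"tx": 0,"ty": -0.014,"tz": 0.109,"gripper": 1},
  {"ax": 0,"ay": 0,"az": 0,"tx": 0,"ty": -0.018,"tz": 0.109,"gripper": 1},
  {"ax": 0,"ay": 0,"az": 0,"tx": 0,"ty": -0.022,"tz": 0.109,"gripper": 1},
  {"ax": 0,"ay": 0,"az": 0,"tx": 0,"ty": -0.026,"tz": 0.109,"gripper": 1},
  {"ax": 0,"ay": 0,"az": 0,"tx": 0,"ty": -0.03,"tz": 0.109,"gripper": 1},
])

```text
t: 8.35
eef_pos: [0.4703, -0.2678, 0.1553]
tool_rot: [0.005, 0.088, 0.996, 0.0]
ft_force: [0.9, 11.9, 35.1]
gripper_width: -0.0002
```

Emit:
jog_arm([
  {"ax": 0,"ay": 0,"az": 0,"tx": 0,"ty": -0.004,"tz": 0,"gripper": 1},
  {"ax": 0,"ay": 0,"az": 0,"tx": 0,"ty": -0.008,"tz": 0,"gripper": 1},
  {"ax": 0,"ay": 0,"az": 0,"tx": 0,"ty": -0.012,"tz": 0,"gripper": 1},
  {"ax": 0,"ay": 0,"az": 0,"tx": 0,"ty": -0.016,"tz": 0,"gripper": 1},
  {"ax": 0,"ay": 0,"az": 0,"tx": 0,"ty": -0.02,"tz": 0,"gripper": 1},
  {"ax": 0,"ay": 0,"az": 0,"tx": 0,"ty": -0.024,"tz": 0,"gripper": 1},
  {"ax": 0,"ay": 0,"az": 0,"tx": 0,"ty": -0.028,"tz": 0,"gripper": 1},
  {"ax": 0,"ay": 0,"az": 0,"tx": 0,"ty": -0.032,"tz": 0,"gripper": 1},
  {"ax": 0,"ay": 0,"az": 0,"tx": 0,"ty": -0.036,"tz": 0,"gripper": 1},
])

```text
t: 9.25
eef_pos: [0.4671, -0.3089, 0.16]
tool_rot: [0.011, 0.088, 0.996, -0.004]
ft_force: [0.2, 4.0, 54.1]
gripper_width: -0.0
```

```bash
python3 look.py 6 scene wrist top
```

```text
9.25 [ 0.173  0.519  0.437  1.891 -0.308  0.774  2.17 ] [ 0.4671 -0.3089  0.16  ] [ 0.0106  0.0883  0.996  -0.0042] [ 0.2  4.  54.1]
```

View pics/look6.png

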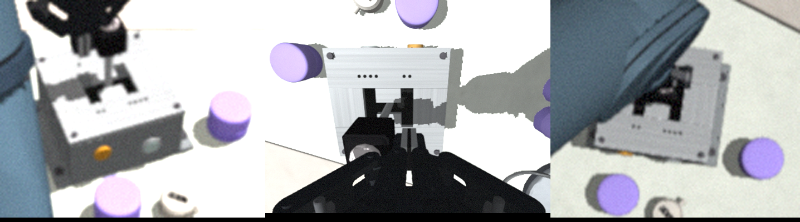

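The 54 N upward force means the wide linkage above the fingers is riding on the knob's top. I'll back off now.

Emit:
jog_arm([
  {"ax": 0,"ay": 0,"az": 0,"tx": 0,"ty": 0.002,"tz": -0.02,"gripper": 1},
  {"ax": 0,"ay": 0,"az": 0,"tx": 0,"ty": 0.02,"tz": -0.05,"gripper": 1},
  {"ax": 0,"ay": 0,"az": 0,"tx": 0,"ty": 0.05,"tz": -0.09,"gripper": 1},
  {"ax": 0,"ay": 0,"az": 0,"tx": 0,"ty": 0.06,"tz": -0.11,"gripper": 1},
  {"ax": 0,"ay": 0,"az": 0,"tx": 0,"ty": 0.06,"tz": -0.11,"gripper": 1},
  {"ax": 0,"ay": 0,"az": 0,"tx": 0,"ty": 0.06,"tz": -0.11,"gripper": 1},
])

```text
t: 10.0
eef_pos: [0.4692, -0.2447, 0.2611]
tool_rot: [0.001, 0.089, 0.996, -0.0]
ft_force: [0.1, -0.5, -0.0]
gripper_width: -0.0002
```

```bash
python3 look.py 7 scene wrist top;python3 zoom.py 7 scene,220,140 top,235,125
```

```text
10.0 [-0.005  0.338  0.5    1.87  -0.193  0.979  1.972] [ 0.4692 -0.2447  0.2611] [ 1.000e-03  8.870e-02  9.961e-01 -2.000e-04] [ 0.1 -0.5 -0. ]
```

View pics/look7.png

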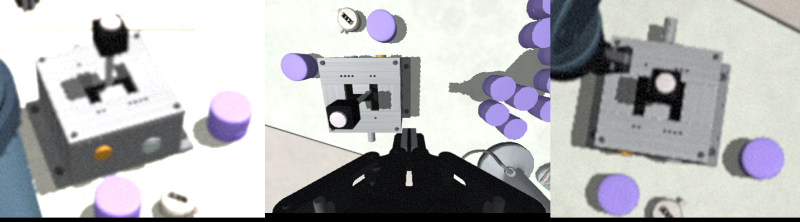

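View pics/zoom7.png

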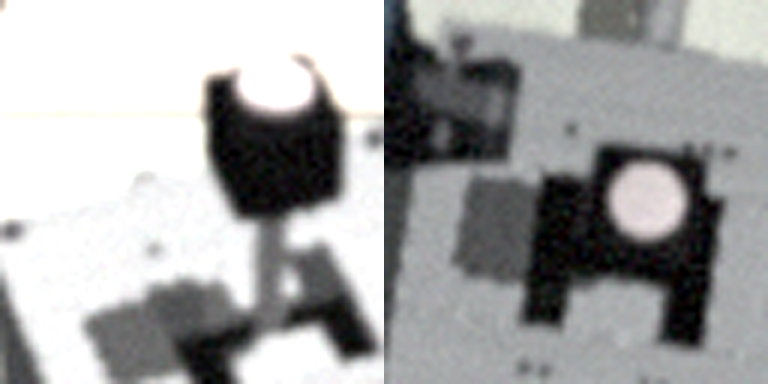

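```bash
python3 kb.py 7 scene,220,140,276,82 top,235,125,262,201
```

```text
scene [ 0.4634 -0.3455  0.18  ] err 0 local [ 0.0126 -0.0084] shift~ 0.072 select~ 0.048
top [ 0.458  -0.3423  0.18  ] err 0 local [ 0.0067 -0.0062] shift~ 0.038 select~ 0.035
tri [ 0.4571 -0.342   0.1866] err 0.0003 local [ 0.0058 -0.006 ] shift~ 0.032 select~ 0.033
```

Height 0.187 is right for an upright knob, and the lever is at select about +0.03, still in the lane. I'll turn the tool a quarter turn so the narrow side pushes and the linkage stays off the knob.

Emit:
jog_arm([
  {"ax": 0,"ay": 0,"az": 0.145,"tx": 0,"ty": 0,"tz": 0,"gripper": 1},
  {"ax": 0,"ay": 0,"az": 0.29,"tx": 0,"ty": 0,"tz": 0,"gripper": 1},
  {"ax": 0,"ay": 0,"az": 0.435,"tx": 0,"ty": 0,"tz": 0,"gripper": 1},
  {"ax": 0,"ay": 0,"az": 0.58,"tx": 0,"ty": 0,"tz": 0,"gripper": 1},
  {"ax": 0,"ay": 0,"az": 0.725,"tx": 0,"ty": 0,"tz": 0,"gripper": 1},
  {"ax": 0,"ay": 0,"az": 0.87,"tx": 0,"ty": 0,"tz": 0,"gripper": 1},
  {"ax": 0,"ay": 0,"az": 1.015,"tx": 0,"ty": 0,"tz": 0,"gripper": 1},
  {"ax": 0,"ay": 0,"az": 1.16,"tx": 0,"ty": 0,"tz": 0,"gripper": 1},
  {"ax": 0,"ay": 0,"az": 1.305,"tx": 0,"ty": 0,"tz": 0,"gripper": 1},
  {"ax": 0,"ay": 0,"az": 1.45,"tx": 0,"ty": 0,"tz": 0,"gripper": 1},
  {"ax": 0,"ay": 0,"az": 1.571,"tx": 0,"ty": 0,"tz": 0,"gripper": 1},
  {"ax": 0,"ay": 0,"az": 1.571,"tx": 0,"ty": 0,"tz": 0,"gripper": 1},
])

```text
t: 11.35
eef_pos: [0.4683, -0.2446, 0.2594]
tool_rot: [-0.0, 0.768, 0.641, -0.001]
ft_force: [0.4, -0.5, -0.3]
gripper_width: 0.0004
```

```bash
cat > loc.py <<'E'
from workcell import status
import numpy as np
from scipy.spatial.transform import Rotation as R
s=status.state();q=s["tool_rot"];M=R.from_quat([q[1],q[2],q[3],q[0]]).as_matrix()
y=-.179;B=np.array([[np.cos(y),np.sin(y),0],[-np.sin(y),np.cos(y),0],[0,0,1]])
print("t",s["t"],"local tcp mm",(1000*B@(s["eef_pos"]-[.4525,-.335,0])).round(1),"j",s["joint_pos"].round(2),"F",(B@s["ft_force"]).round(1));print("tool axes in gearbox frame\n",(B@M).round(3))
E
python3 loc.py
```

```text
t 11.35 local tcp mm [ -0.5  91.7 259.4] j [-0.27  0.42  0.86  1.88 -0.37  1.01  0.57] F [ 0.5 -0.4 -0.3]
tool axes in gearbox frame
 [[ 0.001  1.    -0.002]
 [ 1.    -0.001 -0.001]
 [-0.001 -0.002 -1.   ]]
```

Emit:
jog_arm([
  {"ax": 0,"ay": 0,"az": 0,"tx": 0,"ty": 0,"tz": 0.04,"gripper": 1},
  {"ax": 0,"ay": 0,"az": 0,"tx": 0,"ty": 0,"tz": 0.08,"gripper": 1},
  {"ax": 0,"ay": 0,"az": 0,"tx": 0,"ty": 0,"tz": 0.104,"gripper": 1},
  {"ax": 0,"ay": 0,"az": 0,"tx": -0.01,"ty": 0,"tz": 0.104,"gripper": 1},
  {"ax": 0,"ay": 0,"az": 0,"tx": -0.02,"ty": 0,"tz": 0.104,"gripper": 1},
  {"ax": 0,"ay": 0,"az": 0,"tx": -0.03,"ty": 0,"tz": 0.104,"gripper": 1},
  {"ax": 0,"ay": 0,"az": 0,"tx": -0.04,"ty": 0,"tz": 0.104,"gripper": 1},
  {"ax": 0,"ay": 0,"az": 0,"tx": -0.05,"ty": 0,"tz": 0.104,"gripper": 1},
  {"ax": 0,"ay": 0,"az": 0,"tx": -0.055,"ty": 0,"tz": 0.104,"gripper": 1},
  {"ax": 0,"ay": 0,"az": 0,"tx": -0.06,"ty": 0,"tz": 0.104,"gripper": 1},
])

```text
t: 12.35
eef_pos: [0.4584, -0.3038, 0.1566]
tool_rot: [0.0, 0.767, 0.641, 0.0]
ft_force: [0.1, 0.3, 0.1]
gripper_width: -0.0002
```

```bash
python3 loc.py; python3 look.py 8 scene wrist
```

```text
t 12.35 local tcp mm [  0.2  31.7 156.6] j [-0.03  0.59  0.73  1.91 -0.53  0.84  0.79] F [0.1 0.3 0.1]
tool axes in gearbox frame
 [[-0.001  1.     0.   ]
 [ 1.     0.001  0.   ]
 [ 0.     0.    -1.   ]]
12.35 [-0.034  0.594  0.728  1.911 -0.526  0.836  0.795] [ 0.4584 -0.3038  0.1566] [2.000e-04 7.672e-01 6.414e-01 2.000e-04] [0.1 0.3 0.1]
```

View pics/look8.png

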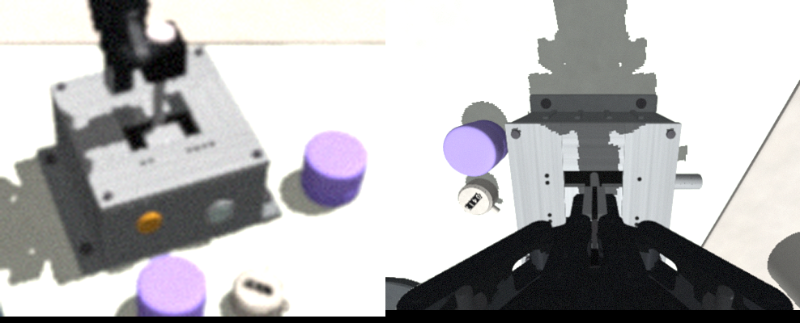

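Emit:
jog_arm([
  {"ax": 0,"ay": 0,"az": 0,"tx": -0.005,"ty": 0,"tz": 0,"gripper": 1},
  {"ax": 0,"ay": 0,"az": 0,"tx": -0.009,"ty": 0,"tz": 0,"gripper": 1},
  {"ax": 0,"ay": 0,"az": 0,"tx": -0.013,"ty": 0,"tz": 0,"gripper": 1},
  {"ax": 0,"ay": 0,"az": 0,"tx": -0.017,"ty": 0,"tz": 0,"gripper": 1},
  {"ax": 0,"ay": 0,"az": 0,"tx": -0.02,"ty": 0,"tz": 0,"gripper": 1},
])

```text
t: 12.95
eef_pos: [0.4549, -0.3231, 0.1563]
tool_rot: [-0.0, 0.767, 0.641, 0.0]
ft_force: [-0.5, 1.6, 1.0]
gripper_width: 0.0002
```

Emit:
jog_arm([
  {"ax": 0,"ay": 0,"az": 0,"tx": -0.004,"ty": 0,"tz": 0,"gripper": 1},
  {"ax": 0,"ay": 0,"az": 0,"tx": -0.008,"ty": 0,"tz": 0,"gripper": 1},
  {"ax": 0,"ay": 0,"az": 0,"tx": -0.012,"ty": 0,"tz": 0,"gripper": 1},
  {"ax": 0,"ay": 0,"az": 0,"tx": -0.016,"ty": 0,"tz": 0,"gripper": 1},
  {"ax": 0,"ay": 0,"az": 0,"tx": -0.02,"ty": 0,"tz": 0,"gripper": 1},
  {"ax": 0,"ay": 0,"az": 0,"tx": -0.02,"ty": 0,"tz": 0,"gripper": 1},
])

```text
t: 13.55
eef_pos: [0.4509, -0.3434, 0.1563]
tool_rot: [0.0, 0.767, 0.641, -0.0]
ft_force: [0.0, -0.2, -0.7]
gripper_width: 0.0002
```

```bash
python3 loc.py; python3 look.py 9 scene wrist;python3 zoom.py 9 scene,240,130 wrist,226,150
```

```text
t 13.55 local tcp mm [ -0.   -8.6 156.3] j [ 0.05  0.62  0.72  1.87 -0.53  0.86  0.86] F [ 0.1 -0.2 -0.7]
tool axes in gearbox frame
 [[-0.     1.    -0.   ]
 [ 1.     0.    -0.001]
 [-0.001 -0.    -1.   ]]
13.55 [ 0.048  0.619  0.721  1.868 -0.531  0.856  0.857] [ 0.4509 -0.3434  0.1563] [ 2.000e-04  7.674e-01  6.412e-01 -3.000e-04] [ 0.  -0.2 -0.7]
```

View pics/look9.png

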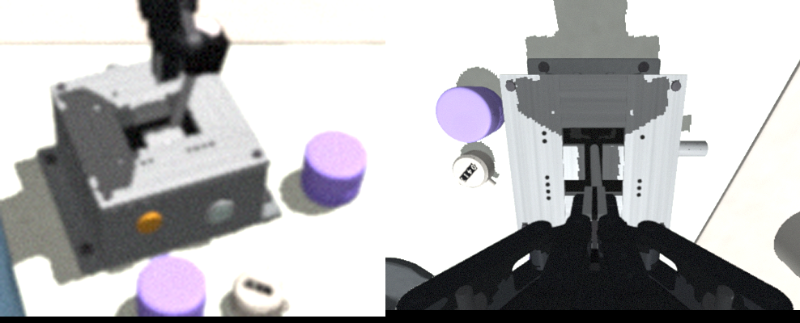

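View pics/zoom9.png

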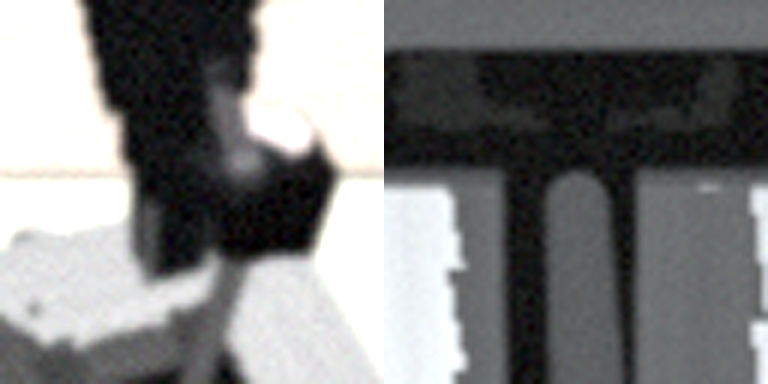

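Emit:
jog_arm([
  {"ax": 0,"ay": 0,"az": 0,"tx": 0.01,"ty": 0,"tz": 0,"gripper": 1},
  {"ax": 0,"ay": 0,"az": 0,"tx": 0.03,"ty": 0,"tz": 0,"gripper": 1},
  {"ax": 0,"ay": 0,"az": 0,"tx": 0.05,"ty": 0,"tz": -0.04,"gripper": 1},
  {"ax": 0,"ay": 0,"az": 0,"tx": 0.07,"ty": 0,"tz": -0.08,"gripper": 1},
  {"ax": 0,"ay": 0,"az": -0.14,"tx": 0.09,"ty": 0,"tz": -0.11,"gripper": 1},
  {"ax": 0,"ay": 0,"az": -0.28,"tx": 0.09,"ty": 0,"tz": -0.11,"gripper": 1},
  {"ax": 0,"ay": 0,"az": -0.42,"tx": 0.09,"ty": 0,"tz": -0.11,"gripper": 1},
  {"ax": 0,"ay": 0,"az": -0.56,"tx": 0.09,"ty": 0,"tz": -0.11,"gripper": 1},
  {"ax": 0,"ay": 0,"az": -0.7,"tx": 0.09,"ty": 0,"tz": -0.11,"gripper": 1},
])

```text
t: 14.55
eef_pos: [0.4674, -0.2533, 0.2665]
tool_rot: [0.0, 0.498, 0.867, 0.0]
ft_force: [-0.0, 0.2, 0.1]
gripper_width: -0.0001
```

```bash
python3 loc.py; python3 look.py 10 scene top;python3 zoom.py 10 scene,240,130 top,260,125
```

```text
t 14.55 local tcp mm [1.000e-01 8.300e+01 2.665e+02] j [-0.13  0.37  0.69  1.86 -0.27  1.01  1.2 ] F [-0.1  0.2  0.1]
tool axes in gearbox frame
 [[-0.65   0.76   0.001]
 [ 0.76   0.65   0.   ]
 [-0.     0.001 -1.   ]]
14.55 [-0.129  0.367  0.687  1.864 -0.274  1.005  1.203] [ 0.4674 -0.2533  0.2665] [3.000e-04 4.978e-01 8.673e-01 1.000e-04] [-0.   0.2  0.1]
```

View pics/zoom10.png

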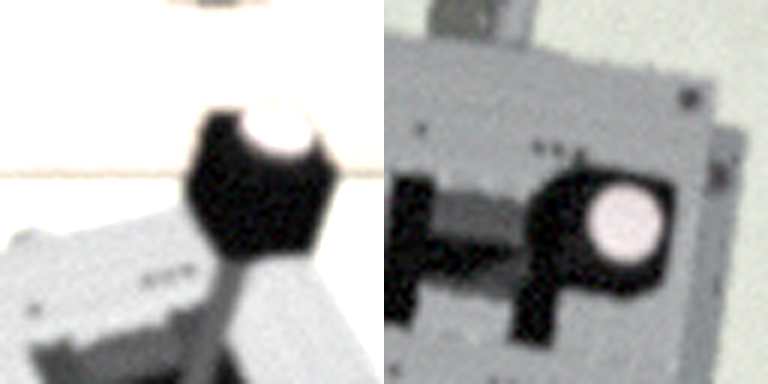

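```bash
python3 kb.py 10 scene,240,130,279,127 top,260,125,242,223
```

```text
scene [ 0.4501 -0.3819  0.18  ] err 0 local [ 0.006  -0.0465] shift~ 0.034 select~ 0.26
top [ 0.4499 -0.3821  0.18  ] err 0 local [ 0.0059 -0.0468] shift~ 0.033 select~ 0.261
tri [ 0.45   -0.3819  0.18  ] err 0.0003 local [ 0.0059 -0.0466] shift~ 0.034 select~ 0.26
```

Both views give shift 0.034 and select 0.26, so the right lane end is reached. Next I go round to the near side.

Emit:
jog_arm([
  {"ax": 0,"ay": 0,"az": -0.14,"tx": -0.01,"ty": -0.03,"tz": 0,"gripper": 1},
  {"ax": 0,"ay": 0,"az": -0.28,"tx": -0.02,"ty": -0.06,"tz": 0,"gripper": 1},
  {"ax": 0,"ay": 0,"az": -0.42,"tx": -0.03,"ty": -0.09,"tz": 0,"gripper": 1},
  {"ax": 0,"ay": 0,"az": -0.56,"tx": -0.04,"ty": -0.12,"tz": 0,"gripper": 1},
  {"ax": 0,"ay": 0,"az": -0.7,"tx": -0.046,"ty": -0.138,"tz": 0,"gripper": 1},
  {"ax": 0,"ay": 0,"az": -0.84,"tx": -0.046,"ty": -0.138,"tz": 0,"gripper": 1},
  {"ax": 0,"ay": 0,"az": -0.863,"tx": -0.046,"ty": -0.138,"tz": 0,"gripper": 1},
  {"ax": 0,"ay": 0,"az": -0.863,"tx": -0.046,"ty": -0.138,"tz": 0,"gripper": 1},
  {"ax": 0,"ay": 0,"az": -0.863,"tx": -0.046,"ty": -0.138,"tz": 0,"gripper": 1},
])

```text
t: 15.55
eef_pos: [0.3711, -0.3621, 0.2662]
tool_rot: [0.0, 0.094, 0.996, 0.0]
ft_force: [-0.0, 0.1, -0.5]
gripper_width: -0.0001
```

```bash
python3 loc.py; python3 look.py 11 scene wrist
```

```text
t 15.55 local tcp mm [-75.3 -41.2 266.2] j [ 0.24  0.32  0.55  1.89 -0.2   0.99  2.26] F [-0.   0.1 -0.5]
tool axes in gearbox frame
 [[-1.     0.009  0.   ]
 [ 0.009  1.     0.   ]
 [-0.     0.    -1.   ]]
15.55 [ 0.242  0.318  0.548  1.89  -0.197  0.986  2.26 ] [ 0.3711 -0.3621  0.2662] [0.000e+00 9.410e-02 9.956e-01 1.000e-04] [-0.   0.1 -0.5]
```

View pics/look11.png

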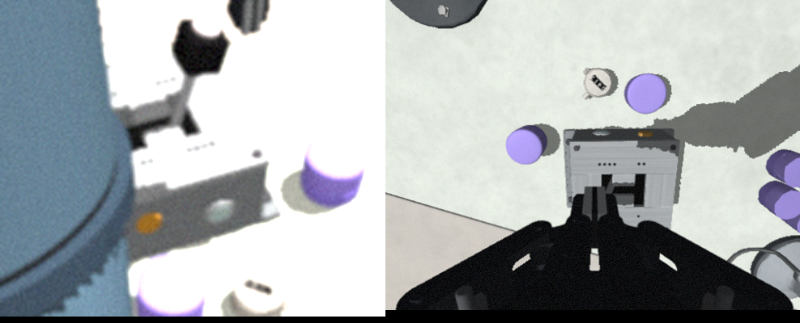

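Emit:
jog_arm([
  {"ax": 0,"ay": 0,"az": 0,"tx": 0,"ty": 0,"tz": 0.04,"gripper": 1},
  {"ax": 0,"ay": 0,"az": 0,"tx": 0,"ty": 0,"tz": 0.08,"gripper": 1},
  {"ax": 0,"ay": 0,"az": 0,"tx": 0,"ty": 0,"tz": 0.114,"gripper": 1},
  {"ax": 0,"ay": 0,"az": 0,"tx": -0.01,"ty": 0,"tz": 0.114,"gripper": 1},
  {"ax": 0,"ay": 0,"az": 0,"tx": -0.02,"ty": 0,"tz": 0.114,"gripper": 1},
  {"ax": 0,"ay": 0,"az": 0,"tx": -0.03,"ty": 0,"tz": 0.114,"gripper": 1},
  {"ax": 0,"ay": 0,"az": 0,"tx": -0.036,"ty": 0,"tz": 0.114,"gripper": 1},
  {"ax": 0,"ay": 0,"az": 0,"tx": -0.04,"ty": 0,"tz": 0.114,"gripper": 1},
  {"ax": 0,"ay": 0,"az": 0,"tx": -0.044,"ty": 0,"tz": 0.114,"gripper": 1},
  {"ax": 0,"ay": 0,"az": 0,"tx": -0.048,"ty": 0,"tz": 0.114,"gripper": 1},
  {"ax": 0,"ay": 0,"az": 0,"tx": -0.052,"ty": 0,"tz": 0.114,"gripper": 1},
])

```text
t: 16.75
eef_pos: [0.4215, -0.3724, 0.1524]
tool_rot: [-0.0, 0.093, 0.996, 0.0]
ft_force: [-2.1, 0.1, 0.7]
gripper_width: -0.0004
```

Emit:
jog_arm([
  {"ax": 0,"ay": 0,"az": 0,"tx": -0.004,"ty": 0,"tz": 0,"gripper": 1},
  {"ax": 0,"ay": 0,"az": 0,"tx": -0.008,"ty": 0,"tz": 0,"gripper": 1},
  {"ax": 0,"ay": 0,"az": 0,"tx": -0.012,"ty": 0,"tz": 0,"gripper": 1},
  {"ax": 0,"ay": 0,"az": 0,"tx": -0.016,"ty": 0,"tz": 0,"gripper": 1},
])

```text
t: 17.15
eef_pos: [0.4373, -0.3755, 0.1522]
tool_rot: [-0.0, 0.093, 0.996, 0.0]
ft_force: [-2.9, -0.1, 1.6]
gripper_width: -0.0002
```

```bash
python3 loc.py; python3 look.py 12 scene wrist top
```

```text
t 17.15 local tcp mm [ -7.8 -42.6 152.2] j [ 0.29  0.57  0.46  1.83 -0.34  0.81  2.31] F [-2.8 -0.7  1.6]
tool axes in gearbox frame
 [[-1.     0.007 -0.001]
 [ 0.007  1.    -0.   ]
 [ 0.001 -0.    -1.   ]]
17.15 [ 0.29   0.573  0.462  1.834 -0.339  0.813  2.309] [ 0.4373 -0.3755  0.1522] [-3.000e-04  9.300e-02  9.957e-01  0.000e+00] [-2.9 -0.1  1.6]
```

View pics/look12.png

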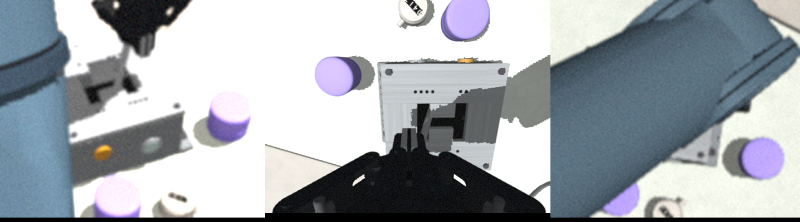

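Emit:
jog_arm([
  {"ax": 0,"ay": 0,"az": 0,"tx": -0.004,"ty": 0,"tz": 0,"gripper": 1},
  {"ax": 0,"ay": 0,"az": 0,"tx": -0.008,"ty": 0,"tz": 0,"gripper": 1},
  {"ax": 0,"ay": 0,"az": 0,"tx": -0.011,"ty": 0,"tz": 0,"gripper": 1},
  {"ax": 0,"ay": 0,"az": 0,"tx": -0.013,"ty": 0,"tz": 0,"gripper": 1},
  {"ax": 0,"ay": 0,"az": 0,"tx": -0.015,"ty": 0,"tz": 0,"gripper": 1},
  {"ax": 0,"ay": 0,"az": 0,"tx": -0.015,"ty": 0,"tz": 0,"gripper": 1},
])

```text
t: 17.9
eef_pos: [0.4513, -0.3776, 0.1519]
tool_rot: [-0.001, 0.093, 0.996, 0.001]
ft_force: [-4.8, 2.2, -0.5]
gripper_width: 0.0
```

Emit:
jog_arm([
  {"ax": 0,"ay": 0,"az": 0,"tx": -0.001,"ty": 0,"tz": 0,"gripper": 1},
  {"ax": 0,"ay": 0,"az": 0,"tx": -0.002,"ty": 0,"tz": 0,"gripper": 1},
  {"ax": 0,"ay": 0,"az": 0,"tx": -0.002,"ty": 0,"tz": 0,"gripper": 1},
])

```text
t: 18.2
eef_pos: [0.452, -0.3778, 0.1517]
tool_rot: [-0.002, 0.093, 0.996, 0.001]
ft_force: [-7.9, 3.2, 0.8]
gripper_width: -0.0001
```

The force is rising and the tool is lagging, which fits the rod being at the slot end. I'll give one more small push and then back off.

Emit:
jog_arm([
  {"ax": 0,"ay": 0,"az": 0,"tx": -0.0015,"ty": 0,"tz": 0,"gripper": 1},
  {"ax": 0,"ay": 0,"az": 0,"tx": -0.003,"ty": 0,"tz": 0,"gripper": 1},
  {"ax": 0,"ay": 0,"az": 0,"tx": -0.003,"ty": 0,"tz": 0,"gripper": 1},
])

```text
t: 18.5
eef_pos: [0.4527, -0.3781, 0.1515]
tool_rot: [-0.004, 0.094, 0.996, 0.002]
ft_force: [-12.8, 4.6, 4.8]
gripper_width: 0.0
```

Emit:
jog_arm([
  {"ax": 0,"ay": 0,"az": 0,"tx": 0.005,"ty": 0,"tz": 0,"gripper": 1},
  {"ax": 0,"ay": 0,"az": 0,"tx": 0.02,"ty": 0,"tz": 0,"gripper": 1},
  {"ax": 0,"ay": 0,"az": 0,"tx": 0.05,"ty": 0,"tz": 0,"gripper": 1},
  {"ax": 0,"ay": 0,"az": 0,"tx": 0.05,"ty": 0,"tz": -0.04,"gripper": 1},
  {"ax": 0,"ay": 0,"az": 0,"tx": 0.05,"ty": 0.03,"tz": -0.08,"gripper": 1},
  {"ax": 0,"ay": 0,"az": 0,"tx": 0.05,"ty": 0.07,"tz": -0.12,"gripper": 1},
  {"ax": 0,"ay": 0,"az": 0,"tx": 0.05,"ty": 0.11,"tz": -0.14,"gripper": 1},
  {"ax": 0,"ay": 0,"az": 0,"tx": 0.02,"ty": 0.15,"tz": -0.14,"gripper": 1},
  {"ax": 0,"ay": 0,"az": 0,"tx": 0.0,"ty": 0.18,"tz": -0.14,"gripper": 1},
  {"ax": 0,"ay": 0,"az": 0,"tx": 0.0,"ty": 0.18,"tz": -0.14,"gripper": 1},
  {"ax": 0,"ay": 0,"az": 0,"tx": 0.0,"ty": 0.18,"tz": -0.14,"gripper": 1},
])

```text
t: 19.6
eef_pos: [0.4916, -0.2017, 0.2928]
tool_rot: [0.001, 0.092, 0.996, -0.0]
ft_force: [-0.5, -0.3, -0.0]
gripper_width: 0.0001
```

```bash
python3 loc.py; python3 look.py 13 scene top wrist;python3 zoom.py 13 scene,250,125 top,260,110
```

```text
t 19.6 local tcp mm [ 14.7 138.1 292.8] j [-0.1   0.3   0.5   1.83 -0.17  1.05  1.85] F [-0.4 -0.4 -0. ]
tool axes in gearbox frame
 [[-1.     0.005  0.002]
 [ 0.005  1.    -0.   ]
 [-0.002 -0.    -1.   ]]
19.6 [-0.098  0.303  0.498  1.829 -0.165  1.049  1.851] [ 0.4916 -0.2017  0.2928] [ 1.200e-03  9.170e-02  9.958e-01 -3.000e-04] [-0.5 -0.3 -0. ]
```

View pics/look13.png

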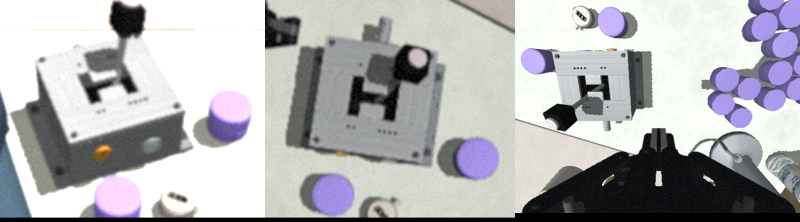

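View pics/zoom13.png

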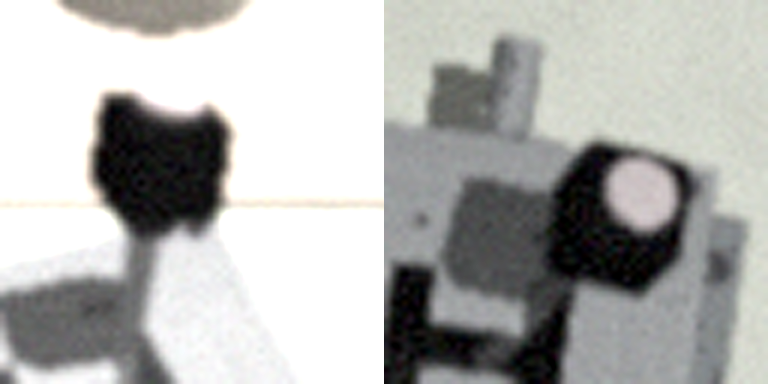

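```bash
sed -i 's/\.18))$/.176))/' kb.py; python3 kb.py 13 top,260,110,257,194 scene,250,125,175,92
python3 - <<'E'
from h import *
for n,h in (("top",.047),("scene",.047)):
  for i in (0,13):
    c=load(f"pics/{n}{i}.npz");im=cv2.cvtColor(c["color"],cv2.COLOR_RGB2HSV)
    m=cv2.inRange(im,(115,60,50),(145,255,255));k,l,st,ce=cv2.connectedComponentsWithStats(m)
    print(n,i,[np.round(plane(c,ce[j],h)[:2],4).tolist() for j in range(1,k) if st[j,4]>100 and 225<ce[j][0]<365 and ce[j][1]>150])
a=load("pics/top0.npz")["color"].astype(int);b=load("pics/top13.npz")["color"].astype(int)
print("counter region diff",abs(a-b)[230:256,265:295].mean(), "bare",abs(a-b)[260:290,230:290].mean())
E
```

```text
top [ 0.4877 -0.3883  0.176 ] err 0 local [ 0.0442 -0.0462] shift~ 0.253 select~ 0.264
scene [ 0.4869 -0.3888  0.176 ] err 0 local [ 0.0435 -0.0468] shift~ 0.249 select~ 0.267
tri [ 0.4876 -0.3887  0.1756] err 0.0008 local [ 0.0441 -0.0466] shift~ 0.253 select~ 0.267
top 0 [[0.3704, -0.4739], [0.3263, -0.2759]]
top 13 [[0.3702, -0.4735], [0.3263, -0.276]]
scene 0 [[0.3563, -0.4609], [0.3136, -0.2672]]
scene 13 [[0.3563, -0.4608], [0.3134, -0.267]]
counter region diff 11.683333333333334 bare 13.693333333333333
```

```bash
python3 -c "
from workcell import order
print(order.sign_off())"
```

```text
the job is handed in; nothing more can be done
None
```

The lever is in third and I handed the job in at about t = 19.8 s. One mishap during the cross-lane push could count as a failure.

**What I did:** With the fingers shut, I pushed the knob forward into the cross lane, across to the right, then forward to the end of third. I never gripped it.

**Lever position:** I checked it from two views, backing off each time:

| Stage | Shift (rad) | Select (rad) |
|---|---|---|
| In the cross lane, left | about -0.01 | -0.28 |
| Right end of the lane | 0.034 | 0.26 |
| Final, in third | 0.25 | 0.27 |

The push force rose to about 13 N against the slot end, so it is fully home.

**Surroundings:** Both jars are within 0.5 mm of where they stood. The counter's picture shows no change beyond noise. The arm ended raised to the left, about 140 mm from the gate, with no contact force.

**Disagreements and problems:**
- **Start position:** The lever was only partly in second, at shift about -0.15. I allowed for that.
- **Force during the cross-lane push:** On the first try, the wide part of the gripper above the fingertips rode up on the knob's top. The wrist reading reached 54 N upward. I backed off, turned the tool a quarter turn and finished the push with only small forces.
- **What that may mean:** 54 N is well under the 120 N wrist limit. If that part counts as the gripper's body, though, it may have broken the 40 N limit; I could not tell which part was touching.

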